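Pack the white-lined pots by glaze colour

ROBOT

A 6-joint arm with a two-finger parallel gripper is mounted at the origin on the work surface. World frame = base frame: x ahead of the robot, y to its left, z up, the work surface at z = 0. Lengths are in mm, angles in rad, forces in N, time in s.
With the tool pointing down it reaches from about 400 to 925 mm from the base axis. Payload 12.5 kg.
Tool frame: the origin (TCP) lies midway between the tips of the shut fingers; the grasp point (between the pads) lies 19 mm behind it (env.pinch_z is the z of the grasp point in the tool frame, in mm); z points along the fingers, y is the line along which they close (so a half turn about z gives the same grasp; the last joint's range is limited). The gripper opens to 95 mm and grips with 3 to 60 N. Pads are 20 mm wide; open, the fingers measure 119 mm over their backs; the gripper's body (75 mm by 180 mm) begins 59 mm behind the grasp point.
Start: joints at [-1.349, 0.491, 1.559, -0, 1.092, -0.106], TCP at [201.249, -591.731, 214.661] pointing down, gripper open.
Joint ranges: [-3.1, 3.1], [-0.84, 2.19], [0.05, 2.79], [-1.13, 4.28], [0.06, 2.93], [-2.69, 2.69]. Speed limits (rad/s): [2.22, 2.22, 2.79, 3.14, 3.14, 3.14].

INTERFACE

Orientations are given as [roll, pitch, yaw] about the fixed x, y, z axes, in that order (R = Rz(yaw) Ry(pitch) Rx(roll)).
In Python, from cell import env, eyes gives the robot as it stands.
- The arm moves only by the shell command python3 -m inch 'ROWS'. ROWS is JSON, a list of rows, each a list of 3 entries, a list of its own where there are three numbers: the shift along the tool's x, y, z in units of 60 mm (1.0 is 60 mm), then the turn about the tool's z in units of 5 degrees (1.0 is 5 degrees), then the closure, from -1 (fully open) to 1 (shut). In form: [[[tx, ty, tz], turn, claw], ...]. A call has exactly 10 rows; each row shifts and turns the commanded pose from where the row before left it, along the tool's axes as they then stand; what a row does not reach is not made up. A row lasts 1/8 s, in which the tool goes at most 62.5 mm and 10.7 degrees, less where a joint would pass 70% of its speed; a pose out of reach is approached as far as the arm can. A call is refused whole if a number of a shift passes 1 or a number of a turn 1, either way. A call with a gripper value outside its range is refused whole. The fingers move at their own pace and stop on an object; the grip force is fixed at half the most. Time passes only in rows, so rows that do not move let the fingers close, or fill a call up. It gives the time, the measured TCP pose, the force, the opening and the grip force at its end, in the units of the state.
- env.state(): the state, without advancing time (a new reading comes with each control period).
- eyes.read_camera(name): name is "scene" or "top"; returns a dict with "pixels" (420x560x3 uint8, red, green, blue), "fx", "fy", "cx", "cy" (pixels), "extrinsics" (4x4, takes a point from world to camera coordinates). Camera axes: x right, y down, z forward; pixel columns grow to the right and rows downward; lengths in mm; the calibration is good to about 2 mm. A picture is of the moment at which its call begins. There is no depth.
- env.job_done(): hands the job in; it is judged then, once.
Trained networks look in a picture, given as the dict that the camera call returned (one of the last four; its "shot" number tells which), for a name from the list of things; names that differ only in an ending like _2 or _b are one class to them, and where a whole thing is asked for, a point or a joint stands for the part that bears it (a point fixed in the world has none). Each returns a list of dicts, best first, with "score" (0 to 1); they miss things now and then, are a little off and sometimes report something else, mostly with a low value. They report only what shows in the picture. A call takes as long as a camera call.
- eyes.boxes_of(name, picture): "centre" ([row, column] in pixels, amid what is visible of it).
- eyes.cut_out(name, picture): "mask" (420x560 bool, what is visible of it) and "centre" ([row, column] in pixels, amid what is visible of it).
- eyes.spot_point(name, picture): "centre" ([row, column] in pixels: a listed point, or the origin of a listed thing).
The state is a dict: "t": time; "joints": joint angles; "qvel": joint speeds; "tau": joint torques, N m; "eef_pos": TCP position; "tcp_rot": TCP orientation; "ft_force": force on the tool from outside, world axes, zero at the start; "moment": the same for the moment, N m; "opening": opening from 0.0 (shut) to 1.0 (fully open); "grip_force": force on a finger pad.
Only numpy, scipy, OpenCV 4.12 (cv2) and the standard library are available. Lean on these libraries where they do the work, as an engineer would, in place of code of your own. Each camera call takes 0.05 s, during which the arm holds its last target. There are 200 camera calls.

TASK

Pack the four ordered plant pots, the ones that are white inside, into the divided cardboard tray: stand each upright on the middle of the pad of its own glaze colour, and set it down gently, never letting it drop. Leave the two look-alikes that are bare brown clay inside standing where they are.

Things in the scene. Friction and masses are not known exactly. Their poses are not given: they have to be found in the camera images.
- pot_blue: Ordered pot: open round plant pot, cobalt blue outside and on the rim, WHITE inside up to 8 mm below the rim; 60 mm tall, rim 54 mm across (the upper 34 mm of the side is a straight cylinder 54 mm across, below it tapers to a 42 mm foot), wall 5 mm, about 0.11 kg, standing upright on the table; origin at the centre of its underside, z up its axis.
- pot_green: Ordered pot: open round plant pot, dark green outside and on the rim, WHITE inside up to 8 mm below the rim; 60 mm tall, rim 54 mm across (the upper 34 mm of the side is a straight cylinder 54 mm across, below it tapers to a 42 mm foot), wall 5 mm, about 0.11 kg, standing upright on the table; origin at the centre of its underside, z up its axis.
- pot_yellow: Ordered pot: open round plant pot, ochre yellow outside and on the rim, WHITE inside up to 8 mm below the rim; 60 mm tall, rim 54 mm across (the upper 34 mm of the side is a straight cylinder 54 mm across, below it tapers to a 42 mm foot), wall 5 mm, about 0.11 kg, standing upright on the table; origin at the centre of its underside, z up its axis.
- pot_red: Ordered pot: open round plant pot, dark red outside and on the rim, WHITE inside up to 8 mm below the rim; 60 mm tall, rim 54 mm across (the upper 34 mm of the side is a straight cylinder 54 mm across, below it tapers to a 42 mm foot), wall 5 mm, about 0.11 kg, standing upright on the table; origin at the centre of its underside, z up its axis.
- pad_blue: Target: fixed square pad, cobalt blue, 70 x 70 x 3 mm, on the floor of one of four compartments (92 mm square, pad in the middle, pads 97.5 mm apart) of the cardboard packing tray; origin at the centre of its underside, x and y along the tray sides. The tray is fixed, 200 x 200 mm, its walls and dividers 5 mm thick and reaching 28 mm above the table, its floor 5 mm above the table.
- pad_green: Target: fixed square pad, dark green, 70 x 70 x 3 mm, on the floor of one of four compartments (92 mm square, pad in the middle, pads 97.5 mm apart) of the cardboard packing tray; origin at the centre of its underside, x and y along the tray sides. The tray is fixed, 200 x 200 mm, its walls and dividers 5 mm thick and reaching 28 mm above the table, its floor 5 mm above the table.
- pad_yellow: Target: fixed square pad, ochre yellow, 70 x 70 x 3 mm, on the floor of one of four compartments (92 mm square, pad in the middle, pads 97.5 mm apart) of the cardboard packing tray; origin at the centre of its underside, x and y along the tray sides. The tray is fixed, 200 x 200 mm, its walls and dividers 5 mm thick and reaching 28 mm above the table, its floor 5 mm above the table.
- pad_red: Target: fixed square pad, dark red, 70 x 70 x 3 mm, on the floor of one of four compartments (92 mm square, pad in the middle, pads 97.5 mm apart) of the cardboard packing tray; origin at the centre of its underside, x and y along the tray sides. The tray is fixed, 200 x 200 mm, its walls and dividers 5 mm thick and reaching 28 mm above the table, its floor 5 mm above the table.
- other_blue: Look-alike that stays: open round plant pot, cobalt blue outside and on the rim, bare BROWN clay inside up to 8 mm below the rim; 60 mm tall, rim 54 mm across (the upper 34 mm of the side is a straight cylinder 54 mm across, below it tapers to a 42 mm foot), wall 5 mm, about 0.11 kg, standing upright on the table; origin at the centre of its underside, z up its axis.
- other_green: Look-alike that stays: open round plant pot, dark green outside and on the rim, bare BROWN clay inside up to 8 mm below the rim; 60 mm tall, rim 54 mm across (the upper 34 mm of the side is a straight cylinder 54 mm across, below it tapers to a 42 mm foot), wall 5 mm, about 0.11 kg, standing upright on the table; origin at the centre of its underside, z up its axis.

How it is judged:
By the outcome, as a careful person would: the job done as asked, in the order asked, and still so for the second after the job is handed in, with the robot touching nothing.
It also fails if it takes over 115 s, if anything falls off the work surface, if the arm or the gripper's body presses on something with over 40 N, if the wrist force passes 120 N, or if a joint passes its speed limit or range.

## Working session

There is one attempt and no reset: what is moved stays moved. The work goes in short steps, Python scripts to look and compute and a shell command to move; the robot and the scene stay as the last step left them, time stands still between calls to the robot, and variables do not carry over. Pictures are saved under pics/ and viewed, at most 14 in all, crops included, and the job is handed in when it is done.

```bash
ls; mkdir -p pics; python3 - <<'E'
from cell import env,eyes
import cv2,numpy as np
for n in("top","scene"):
    p=eyes.read_camera(n);cv2.imwrite(f"pics/{n}0.png",p["pixels"][...,::-1])
    print(n,p["fx"],p["fy"],p["cx"],p["cy"],np.round(p["extrinsics"],3).tolist())
    for k in["pot_blue","pot_green","pot_yellow","pot_red","pad_blue","pad_green","pad_yellow","pad_red","other_blue","other_green"]:
        print(k,[(np.round(d["centre"],1).tolist(),round(d["score"],2)) for d in eyes.spot_point(k,p)][:3])
print(env.state(),env.pinch_z)
E
```

```text
pics
top 515.5797811838548 515.5797811838548 278.6151489093079 210.28554127730408 [[-0.027, -0.999, -0.018, 59.354], [-0.989, 0.029, -0.148, 547.463], [0.148, 0.014, -0.989, 1066.941], [0.0, 0.0, 0.0, 1.0]]
pot_blue [([249.5, 204.5], 0.81)]
pot_green [([194.7, 280.4], 0.68), ([241.9, 427.1], 0.18)]
pot_yellow [([250.5, 265.3], 0.69)]
pot_red [([249.6, 148.9], 0.66)]
pad_blue [([246.6, 384.4], 0.69), ([186.1, 163.8], 0.69)]
pad_green [([194.1, 416.0], 0.75)]
pad_yellow [([207.6, 373.5], 0.61)]
pad_red [([238.3, 426.1], 0.95)]
other_blue [([187.7, 224.5], 0.55)]
other_green [([187.4, 162.9], 0.64)]
scene 394.06477171187026 394.06477171187026 286.1338797130623 203.74909850325125 [[-0.287, 0.958, -0.009, 107.508], [0.593, 0.171, -0.787, -282.052], [-0.752, -0.231, -0.617, 1169.677], [0.0, 0.0, 0.0, 1.0]]
pot_blue [([222.3, 381.1], 0.97)]
pot_green [([243.0, 276.6], 0.85), ([209.5, 176.9], 0.66), ([179.9, 150.7], 0.26)]
pot_yellow [([204.9, 304.3], 0.68)]
pot_red [([236.8, 444.2], 0.91), ([243.8, 272.5], 0.6)]
pad_blue [([186.4, 190.6], 0.72)]
pad_green []
pad_yellow [([208.4, 176.7], 0.62)]
pad_red [([180.5, 150.2], 0.74)]
other_blue [([269.5, 339.2], 0.72)]
other_green [([288.8, 423.1], 0.61)]
{'t': 1.1, 'joints': array([-1.34860732e+00,  4.90884384e-01,  1.55893866e+00,  1.05349326e-05,
        1.09172799e+00, -1.05608533e-01]), 'qvel': array([ 0.00084193,  0.00090346, -0.00069461,  0.00202156, -0.00011839,
       -0.00132419]), 'tau': array([ 5.78194813e-04, -6.12478995e+01, -2.58438206e+01,  6.93105301e-02,
        4.45246068e-02,  5.21990557e-07]), 'eef_pos': array([ 201.24094849, -591.70549215,  214.65731538]), 'tcp_rot': array([ 3.14155028e+00, -4.91004536e-06,  3.27792680e-01]), 'ft_force': array([ 0.21487587,  1.00324626, -0.34113247]), 'moment': array([-0.04683851, -0.02836425, -0.03626549]), 'grip_force': 0.0, 'opening': 1.0015425546278947} -18.8
```

View pics/top0.png

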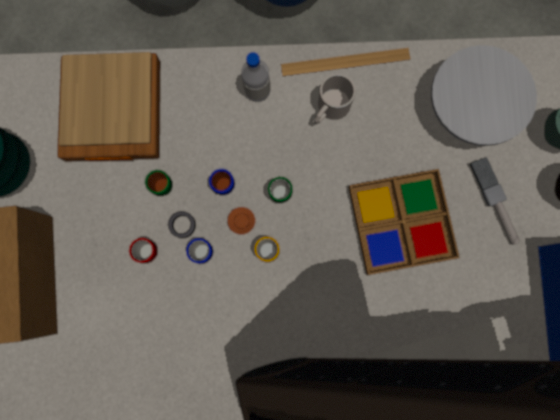

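View pics/scene0.png

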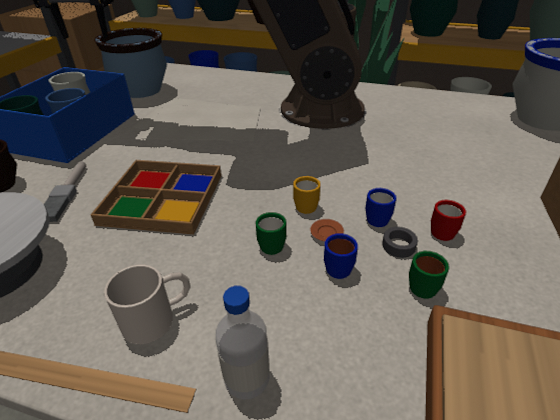

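Top view: the white-inside pots are green (280,190), yellow (266,249), blue (199,250) and red (143,249) (col,row). The brown-inside ones are green (158,182) and blue (221,182). The tray is centred near (402,221), with pads yellow (376,204), green (419,197), blue (384,248) and red (429,239). In the network results, pot_green needs care because it has stray matches; its best one agrees with the picture.

```bash
cat > h.py <<'E'
from cell import env,eyes
import cv2,numpy as np
from scipy.optimize import least_squares
def proj(p,X):
    X=np.atleast_2d(X);c=X@p["extrinsics"][:3,:3].T+p["extrinsics"][:3,3]
    return np.c_[p["fx"]*c[:,0]/c[:,2]+p["cx"],p["fy"]*c[:,1]/c[:,2]+p["cy"]]
def ray(p,u,v,z):
    R=p["extrinsics"][:3,:3];o=-R.T@p["extrinsics"][:3,3]
    d=R.T@np.array([(u-p["cx"])/p["fx"],(v-p["cy"])/p["fy"],1]);return (o+d*(z-o[2])/d[2])[:2]
a=np.linspace(0,2*np.pi,60)
def model(x,y,z0=0):
    return np.vstack([np.c_[x+r*np.cos(a),y+r*np.sin(a),0*a+z0+z] for r,z in((21,0),(27,26),(27,60))])
def cen(m): M=cv2.moments(m);return np.array([M["m10"],M["m01"]])/M["m00"]
def pot(p,name,z0=0,near=None):
    ds=eyes.cut_out(name,p)
    if near is not None: ds=[d for d in ds if np.hypot(*(np.array(d["centre"])[::-1]-near))<20]
    if not ds: return None
    m=ds[0]["mask"];c=cen(m.astype(np.uint8)*255)
    f=lambda q:cen(cv2.convexHull(proj(p,model(*q,z0)).astype(np.float32)))-c
    q=least_squares(f,ray(p,*c,30+z0),diff_step=1e-3).x
    A=cv2.contourArea(cv2.convexHull(proj(p,model(*q,z0)).astype(np.float32)))
    return np.round(q,1).tolist(),round(ds[0]["score"],2),f"area {m.sum()/A:.2f}",np.round(c).tolist()
E
python3 - <<'E'
from h import *
for n in("top","scene"):
    p=eyes.read_camera(n)
    for k in["pot_blue","pot_green","pot_yellow","pot_red","other_blue","other_green"]: print(n,k,pot(p,k))
    for k in["pad_blue","pad_green","pad_yellow","pad_red"]:
        for d in eyes.cut_out(k,p)[:1]:
            m=d["mask"].astype(np.uint8);c=max(cv2.findContours(m,0,1)[0],key=cv2.contourArea)[:,0]
            w=np.array([ray(p,*q,8) for q in c],np.float32);r=cv2.minAreaRect(w)
            print(n,k,np.round(ray(p,*cen(m*255),8),1),[np.round(i,1).tolist() for i in r],round(d["score"],2))
E
```

```text
top pot_blue ([467.0, 214.7], 0.75, 'area 0.90', [199.0, 251.0])
top pot_green None
top pot_yellow ([464.8, 70.1], 0.87, 'area 0.91', [267.0, 250.0])
top pot_red ([470.5, 334.4], 0.93, 'area 1.01', [143.0, 250.0])
top other_blue ([614.4, 166.6], 0.82, 'area 0.93', [221.0, 182.0])
top other_green ([616.3, 303.6], 0.79, 'area 0.96', [158.0, 183.0])
top pad_blue [ 463.9 -183.9] [[464.2, -183.9], [70.9, 72.3], 9.0] 0.62
top pad_green [ 574.4 -265.8] [[574.7, -266.6], [72.6, 73.1], 8.1] 0.62
top pad_yellow [ 561.4 -169.5] [[561.0, -169.3], [68.1, 72.1], 8.9] 0.84
top pad_red [ 478.8 -280.9] [[479.0, -280.9], [69.0, 70.5], 9.7] 0.65
scene pot_blue ([468.2, 213.4], 0.87, 'area 1.03', [380.0, 206.0])
scene pot_green ([594.1, 39.0], 0.81, 'area 0.98', [271.0, 232.0])
scene pot_yellow ([465.8, 69.8], 0.86, 'area 0.98', [306.0, 193.0])
scene pot_red ([472.5, 334.3], 0.68, 'area 0.96', [447.0, 219.0])
scene other_blue ([615.5, 164.7], 0.97, 'area 0.97', [340.0, 255.0])
scene other_green ([618.0, 302.3], 0.61, 'area 0.95', [427.0, 273.0])
scene pad_blue [ 461.  -186.6] [[459.4, -186.2], [65.3, 74.3], 9.5] 0.86
scene pad_green [ 572.8 -268.1] [[571.7, -268.8], [59.5, 69.1], 9.7] 0.88
scene pad_yellow [ 557.  -171.2] [[556.2, -171.3], [60.1, 71.0], 9.0] 0.92
scene pad_red [ 475.9 -283.7] [[474.9, -284.1], [59.5, 68.5], 8.9] 0.86
```

```bash
python3 -m inch '[[[0,0,0],0.94,-1],[[0,0,0],0.94,-1],[[0,0,0],0.94,-1],[[0,0,0],0.94,-1],[[0.73,-0.65,0],0,-1],[[0.73,-0.65,0],0,-1],[[0.73,-0.65,0],0,-1],[[0.73,-0.65,0],0,-1],[[0.73,-0.65,0],0,-1],[[0.73,-0.65,0],0,-1]]'; python3 -m inch '[[[0,-0.8,0.1],0,-1],[[0,-0.8,0.2],0,-1],[[0,-0.8,0.2],0,-1],[[0,-0.8,0.2],0,-1],[[0,-0.8,0.2],0,-1],[[0,-0.8,0.2],0,-1],[[0,-0.8,0.2],0,-1],[[0,-0.8,0.1],0,-1],[[0,-0.5,0],0,-1],[[0,0,0],0,-1]]'
```

```text
t: 3.45
eef_pos: [465.4, -356.4, 214.8]
tcp_rot: [3.141, -0.0, -0.0]
ft_force: [-0.3, -0.3, 0.4]
opening: 0.998
grip_force: 0.0
t: 4.7
eef_pos: [464.2, 57.7, 130.6]
tcp_rot: [3.142, -0.0, 0.003]
ft_force: [-0.3, -0.2, 0.1]
opening: 1.0
grip_force: 0.0
```

```bash
python3 -m inch '[[[0.02,-0.2,0],0,-1],[[0,0,0.3],0,-1],[[0,0,0.3],0,-1],[[0,0,0.3],0,-1],[[0,0,0.3],0,-1],[[0,0,0.3],0,-1],[[0,0,0.17],0,-1],[[0,0,0],0,-1],[[0,0,0],0,0],[[0,0,0],0,0]]'; python3 -m inch '[[[0,0,0],0,1],[[0,0,0],0,1],[[0,0,0],0,1],[[0,0,0],0,1],[[0,0,0],0,1],[[0,0,0],0,1],[[0,0,0],0,1],[[0,0,0],0,1],[[0,0,0],0,1],[[0,0,0],0,1]]'
```

```text
t: 5.95
eef_pos: [465.8, 68.2, 31.0]
tcp_rot: [3.142, -0.001, -0.0]
ft_force: [0.5, 0.3, -0.7]
opening: 0.845
grip_force: 0.0
t: 7.2
eef_pos: [465.6, 68.2, 30.5]
tcp_rot: [3.142, -0.0, -0.0]
ft_force: [-0.6, 1.8, 5.2]
opening: 0.55
grip_force: 30.0
```

```bash
python3 -m inch '[[[0,0,-0.1],0,1],[[0,0,-0.3],0,1],[[0,0,-0.4],0,1],[[0,0,-0.4],0,1],[[0,0,-0.3],0,1],[[0,0,-0.16],0,1],[[0.1,0.2,0],0,1],[[0.15,0.4,0],0,1],[[0.2,0.5,0],0,1],[[0.2,0.5,0],0,1]]'; python3 -m inch '[[[0.2,0.5,0],0,1],[[0.2,0.5,0],0,1],[[0.2,0.5,0],0,1],[[0.2,0.4,0],0,1],[[0.1,0.3,0],0,1],[[0.03,0.17,0],0,1],[[0,0,0],0,1],[[0,0,0],0,1],[[0,0,0],0,1],[[0,0,0],0,1]]'; python3 - <<'E'
from h import *
p=eyes.read_camera("scene");cv2.imwrite("pics/s1.png",p["pixels"][...,::-1])
s=env.state()
print(s["eef_pos"],s["opening"],pot(p,"pot_yellow",s["eef_pos"][2]-30.5))
E
```

```text
t: 8.45
eef_pos: [504.7, -29.5, 129.1]
tcp_rot: [-3.142, 0.001, -0.0]
ft_force: [0.7, 1.0, -1.1]
opening: 0.549
grip_force: 30.0
t: 9.7
eef_pos: [560.2, -169.6, 130.2]
tcp_rot: [3.141, -0.0, 0.0]
ft_force: [-0.3, 0.0, -1.2]
opening: 0.55
grip_force: 30.0
[ 560.19113546 -169.70501683  130.14295083] 0.5548850941965251 ([565.1, -171.5], 0.9, 'area 0.81', [162.0, 158.0])
```

View pics/s1.png

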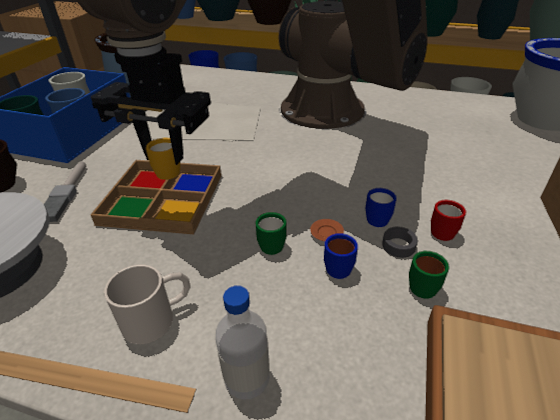

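The yellow pot hangs upright in the gripper at (162,158), above its pad. The others are undisturbed. Next I lower it.

```bash
python3 -m inch '[[[0,0,0.1],0,1],[[0,0,0.3],0,1],[[0,0,0.3],0,1],[[0,0,0.3],0,1],[[0,0,0.25],0,1],[[0,0,0.15],0,1],[[0,0,0.08],0,1],[[0,0,0.02],0,1],[[0,0,0],0,1],[[0,0,0],0,1]]'; python3 -m inch '[[[0,0,0.01],0,1],[[0,0,0.01],0,1],[[0,0,0],0,1],[[0,0,0],0,1],[[0,0,0],0,1],[[0,0,0],0,1],[[0,0,0],0,1],[[0,0,0],0,1],[[0,0,0],0,1],[[0,0,0],0,1]]'
```

```text
t: 11.05
eef_pos: [560.4, -170.1, 40.4]
tcp_rot: [3.141, -0.001, -0.0]
ft_force: [0.2, 0.9, -0.8]
opening: 0.552
grip_force: 30.0
t: 12.3
eef_pos: [560.2, -170.1, 38.8]
tcp_rot: [3.142, -0.0, -0.0]
ft_force: [-0.8, 0.4, -1.9]
opening: 0.554
grip_force: 30.0
```

```bash
python3 -m inch '[[[0,0,0.01],0,1],[[0,0,0],0,1],[[0,0,0],0,1],[[0,0,0],0,1],[[0,0,0],0,1],[[0,0,0],0,1],[[0,0,0],0,1],[[0,0,0],0,1],[[0,0,0],0,1],[[0,0,0],0,1]]'
```

```text
t: 13.55
eef_pos: [560.2, -170.1, 38.5]
tcp_rot: [3.141, -0.0, -0.0]
ft_force: [-2.6, 0.8, 5.2]
opening: 0.55
grip_force: 30.0
```

```bash
python3 -m inch '[[[0,0,0],0,-0.2],[[0,0,0],0,-0.3],[[0,0,0],0,-0.4],[[0,0,0],0,-0.5],[[0,0,0],0,-0.5],[[0,0,0],0,-0.5],[[0,0,-0.1],0,-0.5],[[0,0,-0.3],0,-0.5],[[0,0,-0.5],0,-0.5],[[0,0,-0.62],0,-0.5]]'; python3 -m inch '[[[0,-0.3,0],0,-1],[[0.1,-0.6,0],0,-1],[[0.1,-0.6,0],0,-1],[[0.1,-0.6,0],0,-1],[[0.1,-0.6,0],0,-1],[[0.1,-0.5,0],0,-1],[[0.06,-0.29,0],0,-1],[[0,0,0],0,-1],[[0,0,0],0,-1],[[0,0,0],0,-1]]'; python3 - <<'E'
from h import *
for n in("top","scene"):
    p=eyes.read_camera(n);cv2.imwrite(f"pics/{n}2.png",p["pixels"][...,::-1])
    for k,z in(("pot_yellow",8),("pot_green",0)):
        print(n,k,[pot(p,k,z)])
E
```

```text
t: 14.8
eef_pos: [560.0, -170.0, 131.3]
tcp_rot: [3.142, 0.0, -0.0]
ft_force: [0.0, -0.2, -0.3]
opening: 0.751
grip_force: 0.0
t: 16.05
eef_pos: [593.8, 38.4, 129.4]
tcp_rot: [3.141, 0.0, -0.001]
ft_force: [0.1, -0.5, -0.2]
opening: 0.996
grip_force: 0.0
top pot_yellow [([559.6, -167.7], 0.56, 'area 1.07', [378.0, 202.0])]
top pot_green [([476.1, -270.3], 0.46, 'area 1.57', [428.0, 240.0])]
scene pot_yellow [([560.9, -171.3], 0.67, 'area 0.91', [173.0, 198.0])]
scene pot_green [([594.7, 39.1], 0.89, 'area 0.97', [271.0, 232.0])]
```

View pics/top2.png

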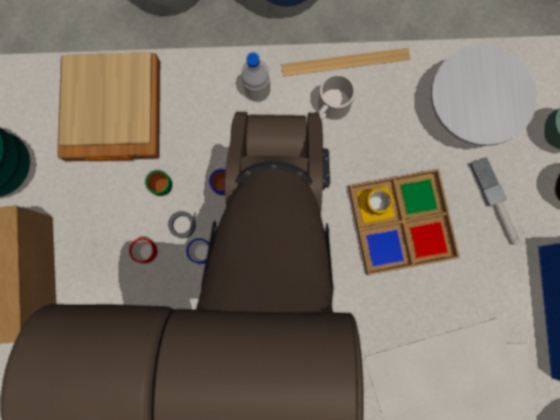

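The yellow pot stands inside its compartment at (379,201), centred to within about 2 mm. Next is the green pot with the white inside, directly below the gripper.

```bash
python3 -m inch '[[[0,-0.01,0.2],0,-1],[[0,0,0.3],0,-1],[[0,0,0.3],0,-1],[[0,0,0.3],0,-1],[[0,0,0.3],0,-1],[[0,0,0.2],0,-1],[[0,0,0.06],0,-1],[[0,0,0],0,-1],[[0,0,0],0,0],[[0,0,0],0,0]]'; python3 -m inch '[[[0,0,0],0,1],[[0,0,0],0,1],[[0,0,0],0,1],[[0,0,0],0,1],[[0,0,0],0,1],[[0,0,0],0,1],[[0,0,0],0,1],[[0,0,0],0,1],[[0,0,0],0,1],[[0,0,0],0,1]]'
```

```text
t: 17.6
eef_pos: [594.1, 39.9, 30.3]
tcp_rot: [3.141, -0.001, -0.0]
ft_force: [-0.2, 1.3, -0.3]
opening: 0.84
grip_force: 0.0
t: 18.85
eef_pos: [593.9, 39.9, 29.9]
tcp_rot: [3.141, -0.0, -0.0]
ft_force: [-0.4, -0.9, 2.9]
opening: 0.564
grip_force: 30.0
```

```bash
python3 -m inch '[[[0,0,-0.1],0,1],[[0,0,-0.3],0,1],[[0,0,-0.4],0,1],[[0,0,-0.4],0,1],[[0,0,-0.3],0,1],[[0,0,-0.17],0,1],[[0,0.2,0],0,1],[[0,0.4,0],0,1],[[0,0.5,0],0,1],[[0,0.6,0],0,1]]'; python3 -m inch '[[[-0.07,0.6,0],0,1],[[-0.1,0.6,0],0,1],[[-0.1,0.6,0],0,1],[[-0.05,0.6,0],0,1],[[0,0.5,0],0,1],[[0,0.35,0],0,1],[[0,0.15,0],0,1],[[0,0,0],0,1],[[0,0,0],0,1],[[0,0,0],0,1]]'
```

```text
t: 20.1
eef_pos: [593.3, -63.3, 129.2]
tcp_rot: [-3.141, 0.001, 0.0]
ft_force: [0.6, -0.3, -0.7]
opening: 0.562
grip_force: 30.0
t: 21.35
eef_pos: [574.7, -265.2, 130.1]
tcp_rot: [3.142, 0.0, 0.001]
ft_force: [0.5, -0.5, -0.8]
opening: 0.562
grip_force: 30.0
```

```bash
python3 -m inch '[[[0,0.015,0.1],0,1],[[0,0,0.3],0,1],[[0,0,0.3],0,1],[[0,0,0.3],0,1],[[0,0,0.25],0,1],[[0,0,0.15],0,1],[[0,0,0.08],0,1],[[0,0,0.03],0,1],[[0,0,0],0,1],[[0,0,0],0,1]]'; python3 -m inch '[[[0,0,0.01],0,1],[[0,0,0.005],0,1],[[0,0,0.005],0,1],[[0,0,0],0,1],[[0,0,0],0,1],[[0,0,0],0,1],[[0,0,0],0,1],[[0,0,0],0,1],[[0,0,0],0,1],[[0,0,0],0,1]]'
```

```text
t: 22.6
eef_pos: [574.7, -267.1, 39.9]
tcp_rot: [3.141, -0.001, -0.0]
ft_force: [-0.6, 0.0, -1.0]
opening: 0.563
grip_force: 30.0
t: 23.85
eef_pos: [574.6, -267.0, 38.2]
tcp_rot: [3.142, -0.0, -0.0]
ft_force: [0.3, -0.1, -1.3]
opening: 0.562
grip_force: 30.0
```

```bash
python3 -m inch '[[[0,0,0.01],0,1],[[0,0,0],0,1],[[0,0,0],0,1],[[0,0,0],0,1],[[0,0,0],0,1],[[0,0,0],0,1],[[0,0,0],0,1],[[0,0,0],0,1],[[0,0,0],0,1],[[0,0,0],0,1]]'
```

```text
t: 25.1
eef_pos: [574.6, -267.0, 37.9]
tcp_rot: [3.141, -0.0, -0.0]
ft_force: [-1.5, 0.9, 6.5]
opening: 0.559
grip_force: 30.0
```

```bash
python3 -m inch '[[[0,0,0],0,-0.2],[[0,0,0],0,-0.3],[[0,0,0],0,-0.4],[[0,0,0],0,-0.5],[[0,0,0],0,-0.5],[[0,0,0],0,-0.5],[[0,0,-0.1],0,-0.5],[[0,0,-0.3],0,-0.5],[[0,0,-0.5],0,-0.5],[[0,0,-0.62],0,-0.5]]'; python3 -m inch '[[[0,-0.4,0],0,-1],[[-0.2,-0.8,0],0,-1],[[-0.2,-0.8,0],0,-1],[[-0.2,-0.8,0],0,-1],[[-0.2,-0.8,0],0,-1],[[-0.2,-0.8,0],0,-1],[[-0.2,-0.8,0],0,-1],[[-0.2,-0.8,0],0,-1],[[-0.2,-0.8,0],0,-1],[[-0.18,-0.7,0],0,-1]]';python3 -m inch '[[[0,-0.4,0],0,-1],[[0,-0.12,0],0,-1],[[0,0,0],0,-1],[[0,0,0],0,-1],[[0,0,0],0,-1],[[0,0,0],0,-1],[[0,0,0],0,-1],[[0,0,0],0,-1],[[0,0,0],0,-1],[[0,0,0],0,-1]]'; python3 - <<'E'
from h import *
for n in("top","scene"):
    p=eyes.read_camera(n);cv2.imwrite(f"pics/{n}3.png",p["pixels"][...,::-1])
    for k,z in(("pot_yellow",8),("pot_green",8),("pot_blue",0)): print(n,k,pot(p,k,z))
E
```

```text
t: 26.35
eef_pos: [574.4, -266.9, 130.7]
tcp_rot: [3.142, 0.0, -0.0]
ft_force: [-0.8, -0.5, -0.3]
opening: 0.747
grip_force: 0.0
t: 27.6
eef_pos: [466.5, 185.1, 129.0]
tcp_rot: [3.142, 0.0, 0.0]
ft_force: [-0.0, 0.3, 0.8]
opening: 1.0
grip_force: 0.0
t: 28.85
eef_pos: [467.9, 214.3, 128.8]
tcp_rot: [3.141, -0.0, -0.0]
ft_force: [0.1, 0.1, -0.0]
opening: 1.001
grip_force: 0.0
top pot_yellow ([559.7, -169.5], 0.66, 'area 0.92', [379.0, 202.0])
top pot_green ([573.5, -265.1], 0.83, 'area 0.89', [423.0, 194.0])
top pot_blue None
scene pot_yellow ([561.2, -170.1], 0.65, 'area 0.98', [174.0, 198.0])
scene pot_green ([576.1, -267.3], 0.78, 'area 1.00', [126.0, 194.0])
scene pot_blue ([467.5, 214.0], 0.67, 'area 0.98', [380.0, 206.0])
```

```bash
python3 -m inch '[[[0,0,0.2],0,-1],[[0,0,0.3],0,-1],[[0,0,0.3],0,-1],[[0,0,0.3],0,-1],[[0,0,0.3],0,-1],[[0,0,0.2],0,-1],[[0,0,0.05],0,-1],[[0,0,0],0,-1],[[0,0,0],0,0],[[0,0,0],0,0]]'; python3 -m inch '[[[0,0,0],0,1],[[0,0,0],0,1],[[0,0,0],0,1],[[0,0,0],0,1],[[0,0,0],0,1],[[0,0,0],0,1],[[0,0,0],0,1],[[0,0,0],0,1],[[0,0,0],0,1],[[0,0,0],0,1]]'
```

```text
t: 30.5
eef_pos: [468.1, 214.3, 30.2]
tcp_rot: [-3.141, -0.001, -0.0]
ft_force: [0.8, 0.3, -0.8]
opening: 0.841
grip_force: 0.0
t: 31.75
eef_pos: [467.9, 214.3, 29.8]
tcp_rot: [3.142, -0.0, -0.0]
ft_force: [-0.7, -0.7, 4.2]
opening: 0.572
grip_force: 30.0
```

```bash
python3 -m inch '[[[0,0,-0.1],0,1],[[0,0,-0.3],0,1],[[0,0,-0.4],0,1],[[0,0,-0.4],0,1],[[0,0,-0.3],0,1],[[0,0,-0.17],0,1],[[0,0.2,0],0,1],[[0,0.4,0],0,1],[[0,0.6,0],0,1],[[0,0.6,0],0,1]]'; python3 -m inch '[[[-0.07,0.6,0],0,1],[[0,0.6,0],0,1],[[0,0.6,0],0,1],[[0,0.6,0],0,1],[[0,0.6,0],0,1],[[0,0.6,0],0,1],[[0,0.6,0],0,1],[[0,0.4,0],0,1],[[0,0.2,0],0,1],[[0,0.05,0],0,1]]'; python3 -m inch '[[[0,0,0],0,1],[[0,0,0],0,1],[[0,0,0],0,1],[[0,0,0],0,1],[[0,0,0.1],0,1],[[0,0,0.3],0,1],[[0,0,0.3],0,1],[[0,0,0.2],0,1],[[0,0,0.1],0,1],[[0,0,0],0,1]]'
```

```text
t: 33.0
eef_pos: [467.2, 104.7, 129.1]
tcp_rot: [3.141, 0.001, 0.0]
ft_force: [1.1, -0.3, -1.8]
opening: 0.572
grip_force: 30.0
t: 34.25
eef_pos: [463.1, -185.0, 129.5]
tcp_rot: [-3.141, 0.001, -0.001]
ft_force: [-0.3, 0.2, -1.3]
opening: 0.571
grip_force: 30.0
t: 35.5
eef_pos: [463.6, -184.7, 69.9]
tcp_rot: [-3.142, 0.0, -0.0]
ft_force: [0.3, -1.3, -2.1]
opening: 0.571
grip_force: 30.0
```

```bash
python3 -m inch '[[[0,0,0.2],0,1],[[0,0,0.18],0,1],[[0,0,0.1],0,1],[[0,0,0.03],0,1],[[0,0,0.01],0,1],[[0,0,0.005],0,1],[[0,0,0.005],0,1],[[0,0,0],0,1],[[0,0,0],0,1],[[0,0,0],0,1]]'
```

```text
t: 36.75
eef_pos: [463.6, -184.7, 38.3]
tcp_rot: [3.141, -0.0, -0.0]
ft_force: [0.8, -0.0, -2.5]
opening: 0.571
grip_force: 30.0
```

```bash
python3 -m inch '[[[0,0,0.005],0,1],[[0,0,0.005],0,1],[[0,0,0],0,1],[[0,0,0],0,1],[[0,0,0],0,1],[[0,0,0],0,1],[[0,0,0],0,1],[[0,0,0],0,1],[[0,0,0],0,1],[[0,0,0],0,1]]'
```

```text
t: 38.0
eef_pos: [463.6, -184.7, 37.8]
tcp_rot: [3.141, -0.0, -0.0]
ft_force: [-1.4, 1.6, 5.5]
opening: 0.573
grip_force: 30.0
```

```bash
python3 -m inch '[[[0,0,0],0,-0.2],[[0,0,0],0,-0.3],[[0,0,0],0,-0.4],[[0,0,0],0,-0.5],[[0,0,0],0,-0.5],[[0,0,0],0,-0.5],[[0,0,-0.1],0,-0.5],[[0,0,-0.3],0,-0.5],[[0,0,-0.5],0,-0.5],[[0,0,-0.62],0,-0.5]]'; python3 -m inch '[[[0.13,-0.4,0],0,-1],[[0,-0.8,0],0,-1],[[0,-0.8,0],0,-1],[[0,-0.8,0],0,-1],[[0,-0.8,0],0,-1],[[0,-0.8,0],0,-1],[[0,-0.8,0],0,-1],[[0,-0.8,0],0,-1],[[0,-0.8,0],0,-1],[[0,-0.8,0],0,-1]]';python3 -m inch '[[[0,-0.6,0],0,-1],[[0,-0.45,0],0,-1],[[0,0,0],0,-1],[[0,0,0],0,-1],[[0,0,0],0,-1],[[0,0,0],0,-1],[[0,0,0],0,-1],[[0,0,0],0,-1],[[0,0,0],0,-1],[[0,0,0],0,-1]]'; python3 - <<'E'
from h import *
for n in("top","scene"):
    p=eyes.read_camera(n);cv2.imwrite(f"pics/{n}4.png",p["pixels"][...,::-1])
    for k,z in(("pot_blue",8),("pot_red",0)): print(n,k,pot(p,k,z))
E
```

```text
t: 39.25
eef_pos: [463.3, -184.6, 129.8]
tcp_rot: [-3.141, 0.001, -0.0]
ft_force: [0.0, 0.1, -0.5]
opening: 0.75
grip_force: 0.0
t: 40.5
eef_pos: [471.3, 272.9, 129.3]
tcp_rot: [-3.142, -0.0, -0.0]
ft_force: [1.3, 0.4, 0.1]
opening: 0.999
grip_force: 0.0
t: 41.75
eef_pos: [471.5, 334.3, 128.8]
tcp_rot: [3.141, 0.0, -0.0]
ft_force: [0.1, -0.1, -0.0]
opening: 1.002
grip_force: 0.0
top pot_blue ([462.4, -183.0], 0.58, 'area 0.92', [388.0, 247.0])
top pot_red ([483.8, 348.2], 0.59, 'area 0.13', [137.0, 244.0])
scene pot_blue ([462.9, -185.5], 0.56, 'area 0.99', [190.0, 170.0])
scene pot_red ([472.9, 334.1], 0.85, 'area 0.96', [447.0, 219.0])
```

View pics/scene4.png

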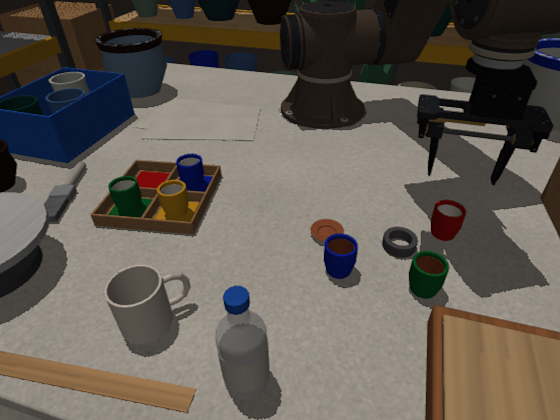

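The tray holds green at (125,195), yellow (173,201) and blue (190,171), all upright. The gripper is over red at (447,219), clear of the box.

```bash
python3 -m inch '[[[0,0,0.2],0,-1],[[0,0,0.3],0,-1],[[0,0,0.3],0,-1],[[0,0,0.3],0,-1],[[0,0,0.3],0,-1],[[0,0,0.2],0,-1],[[0,0,0.05],0,-1],[[0,0,0],0,-1],[[0,0,0],0,0],[[0,0,0],0,0]]'; python3 -m inch '[[[0,0,0],0,1],[[0,0,0],0,1],[[0,0,0],0,1],[[0,0,0],0,1],[[0,0,0],0,1],[[0,0,0],0,1],[[0,0,0],0,1],[[0,0,0],0,1],[[0,0,0],0,1],[[0,0,0],0,1]]'
```

```text
t: 43.3
eef_pos: [471.7, 334.4, 30.3]
tcp_rot: [-3.141, -0.001, -0.0]
ft_force: [0.7, -0.9, 0.5]
opening: 0.846
grip_force: 0.0
t: 44.55
eef_pos: [471.6, 334.3, 29.8]
tcp_rot: [3.142, -0.0, -0.0]
ft_force: [-0.4, 0.5, 2.7]
opening: 0.553
grip_force: 30.0
```

```bash
python3 -m inch '[[[0,0,-0.1],0,1],[[0,0,-0.3],0,1],[[0,0,-0.4],0,1],[[0,0,-0.4],0,1],[[0,0,-0.3],0,1],[[0,0,-0.17],0,1],[[0,0.2,0],0,1],[[0,0.4,0],0,1],[[0,0.6,0],0,1],[[0,0.6,0],0,1]]'; python3 -m inch '[[[0.115,0.7,0],0,1],[[0,0.7,0],0,1],[[0,0.7,0],0,1],[[0,0.7,0],0,1],[[0,0.7,0],0,1],[[0,0.7,0],0,1],[[0,0.7,0],0,1],[[0,0.7,0],0,1],[[0,0.7,0],0,1],[[0,0.7,0],0,1]]'; python3 -m inch '[[[0,0.7,0],0,1],[[0,0.45,0],0,1],[[0,0.25,0],0,1],[[0,0.055,0],0,1],[[0,0,0],0,1],[[0,0,0],0,1],[[0,0,0],0,1],[[0,0,0],0,1],[[0,0,0],0,1],[[0,0,0],0,1]]'
```

```text
t: 45.8
eef_pos: [470.9, 224.6, 129.3]
tcp_rot: [3.141, 0.001, -0.0]
ft_force: [0.7, -0.1, -0.3]
opening: 0.551
grip_force: 30.0
t: 47.05
eef_pos: [477.2, -195.3, 129.4]
tcp_rot: [-3.141, 0.001, -0.001]
ft_force: [0.4, 0.3, -0.5]
opening: 0.554
grip_force: 30.0
t: 48.3
eef_pos: [478.3, -281.0, 130.0]
tcp_rot: [3.142, -0.0, -0.0]
ft_force: [-0.4, -0.6, -0.9]
opening: 0.556
grip_force: 30.0
```

```bash
python3 -m inch '[[[0,0,0.1],0,1],[[0,0,0.3],0,1],[[0,0,0.3],0,1],[[0,0,0.3],0,1],[[0,0,0.25],0,1],[[0,0,0.15],0,1],[[0,0,0.08],0,1],[[0,0,0.03],0,1],[[0,0,0.01],0,1],[[0,0,0],0,1]]'; python3 -m inch '[[[0,0,0.005],0,1],[[0,0,0.005],0,1],[[0,0,0],0,1],[[0,0,0],0,1],[[0,0,0],0,1],[[0,0,0],0,1],[[0,0,0],0,1],[[0,0,0],0,1],[[0,0,0],0,1],[[0,0,0],0,1]]'
```

```text
t: 49.55
eef_pos: [478.4, -281.1, 39.2]
tcp_rot: [3.141, -0.0, -0.0]
ft_force: [-0.4, -0.3, -1.5]
opening: 0.554
grip_force: 30.0
t: 50.8
eef_pos: [478.2, -281.0, 38.2]
tcp_rot: [3.142, 0.0, -0.0]
ft_force: [0.6, -0.4, -1.3]
opening: 0.553
grip_force: 30.0
```

```bash
python3 -m inch '[[[0,0,0.005],0,1],[[0,0,0.005],0,1],[[0,0,0],0,1],[[0,0,0],0,1],[[0,0,0],0,1],[[0,0,0],0,1],[[0,0,0],0,1],[[0,0,0],0,1],[[0,0,0],0,1],[[0,0,0],0,1]]'
```

```text
t: 52.05
eef_pos: [478.3, -281.0, 37.8]
tcp_rot: [3.141, -0.0, -0.0]
ft_force: [-1.6, 0.4, 5.4]
opening: 0.553
grip_force: 30.0
```

Contact made; now I release, retreat up and sideways, and check.

```bash
python3 -m inch '[[[0,0,0],0,-0.2],[[0,0,0],0,-0.3],[[0,0,0],0,-0.4],[[0,0,0],0,-0.5],[[0,0,0],0,-0.5],[[0,0,0],0,-0.5],[[0,0,-0.1],0,-0.5],[[0,0,-0.3],0,-0.5],[[0,0,-0.5],0,-0.5],[[0,0,-0.62],0,-0.5]]'; python3 -m inch '[[[0,0,-0.8],0,-0.5],[[0,0,-0.8],0,-0.5],[[0,0.6,0],0,-0.5],[[0,0.8,0],0,-0.5],[[0,0.8,0],0,-0.5],[[0,0.8,0],0,-0.5],[[0,0.8,0],0,-0.5],[[0,0,0],0,-0.5],[[0,0,0],0,-0.5],[[0,0,0],0,-0.5]]'; python3 - <<'E'
from h import *
for n in("top","scene"):
    p=eyes.read_camera(n);cv2.imwrite(f"pics/{n}5.png",p["pixels"][...,::-1])
    for k,z in(("pot_blue",8),("pot_green",8),("pot_yellow",8),("pot_red",8),("other_blue",0),("other_green",0)): print(n,k,pot(p,k,z))
E
```

```text
t: 53.3
eef_pos: [478.0, -280.9, 129.7]
tcp_rot: [-3.141, 0.001, -0.0]
ft_force: [0.7, 0.1, 0.1]
opening: 0.753
grip_force: 0.0
t: 54.55
eef_pos: [478.4, -508.0, 225.3]
tcp_rot: [3.141, -0.0, 0.001]
ft_force: [-0.5, -0.2, -0.2]
opening: 0.749
grip_force: 0.0
top pot_blue ([461.5, -183.2], 0.96, 'area 0.93', [388.0, 248.0])
top pot_green ([573.5, -265.3], 0.92, 'area 0.97', [424.0, 194.0])
top pot_yellow None
top pot_red ([476.8, -278.8], 0.61, 'area 0.97', [433.0, 239.0])
top other_blue ([615.1, 166.3], 0.89, 'area 0.91', [221.0, 181.0])
top other_green ([616.6, 302.5], 0.82, 'area 1.04', [159.0, 183.0])
scene pot_blue ([460.9, -186.0], 0.72, 'area 0.94', [191.0, 169.0])
scene pot_green ([574.1, -267.0], 0.65, 'area 0.94', [126.0, 194.0])
scene pot_yellow ([561.4, -169.6], 0.7, 'area 0.95', [174.0, 198.0])
scene pot_red ([479.1, -280.6], 0.74, 'area 0.99', [147.0, 167.0])
scene other_blue ([616.0, 164.9], 0.6, 'area 0.98', [340.0, 255.0])
scene other_green ([617.7, 302.2], 0.74, 'area 0.99', [427.0, 273.0])
```

View pics/top5.png

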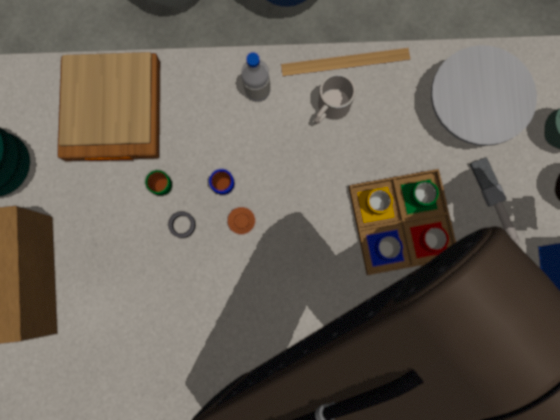

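View pics/scene5.png

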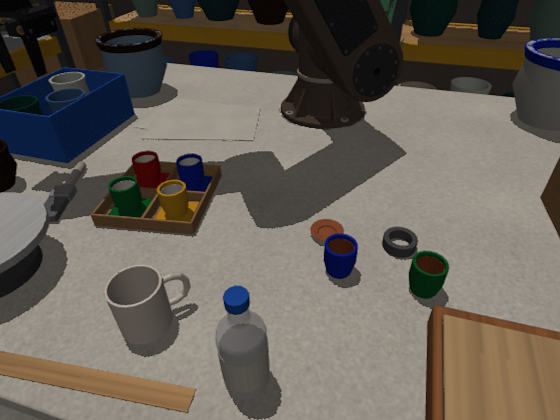

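All four white-inside pots stand upright on their own colours: yellow (379,201), green (425,193), blue (388,247) and red (434,239) in the top view. The brown look-alikes are unmoved at (158,182) and (221,181), and the arm is clear.

```bash
python3 -c "
from cell import env
print(env.job_done())"
```

```text
the job is handed in; nothing more can be done
None
```

I handed the job in after about 55 s: the four ordered pots stand upright on the pads of their own colour, within about 3 mm of centre by the camera measurements. Each was lowered to light contact (about 5–6 N) before release, and the two look-alikes were left where they were.

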